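# Lock the bench turntable

## Robot

A 6-joint arm with a two-finger parallel gripper is mounted at the origin on the work surface. World frame = base frame: x ahead of the robot, y to its left, z up, the work surface at z = 0. Lengths are in m, angles in rad, forces in N, time in s.
With the tool pointing down it reaches from about 0.35 to 0.975 m from the base axis. Payload 4.9 kg.
Tool frame: the origin (TCP) lies on the centre line of the jaws, within the pads' length; the fingertips stand manip.tcp_to_tips ahead of it and the grasp point (between the pads) lies 11 mm behind it (manip.tcp_to_tips is the distance from the TCP to the fingertips, in m); x points along the fingers, y is the direction in which the jaws open and shut, and the axes are right-handed (so a half turn about x gives the same grasp; the last joint's range is limited). The gripper opens to 85 mm and grips with 20 to 120 N. Pads are 22 mm wide; open, the fingers measure 114 mm over their backs; the gripper's body (76 mm by 85 mm) begins 54 mm behind the grasp point. The pads swing forward as they close: fully open they stand 13 mm farther back than shut.
Start: joints at [1.005, 0.053, 1.613, -0, 1.476, -0.119], TCP at [0.27, 0.564, 0.203] pointing down, gripper open.
Joint ranges: [-3.01, 3.01], [-1.01, 2.22], [0.06, 2.58], [-1.02, 4.17], [0.09, 2.62], [-3.14, 3.14]. Speed limits (rad/s): [2.57, 2.57, 3.14, 3.14, 3.14, 3.14].

## Interface

Orientations are given as a unit quaternion [w, x, y, z].
In Python, from plant import status, imaging, workorder, manip gives the robot as it stands.
- The arm moves only by the tool carry_out, never from a script. Its argument "moves" is one flat list of numbers, 5 for each row, row after row: the opening, from 0 (shut) to 1 (fully open), then the shift along the tool's x, y, z in cm, then the turn about the tool's x in rad. In form: [claw, tx, ty, tz, twist, claw, tx, ty, tz, twist, ...]. A call has 1 to 12 rows; each row is the pose to reach, as a shift and turn from the pose commanded when the call began, along the tool's axes at that moment; what a row does not reach only later rows make up. A row lasts 1/12 s, in which the tool goes at most 41.7 mm and 7.16 degrees, less where a joint would pass 70% of its speed; a pose out of reach is approached as far as the arm can. A call with a gripper value outside its range is refused whole. The fingers move at their own pace and stop on an object; the grip force is fixed at half the most. Time passes only in rows, so rows that repeat a pose let the fingers close. It gives the time, the measured TCP pose, the force and the opening at its end, in the units of the state.
- status.state(): the state, without advancing time (a new reading comes with each control period).
- imaging.grab_frame(name): name is "side" or "top"; returns the picture (480x640x3 uint8, red, green, blue); there is no depth.
- imaging.camera_info(name): a dict with "K" (3x3 intrinsics, pixels), "R" (3x3) and "t" (3): a world point X has camera coordinates R X + t. Camera axes: x right, y down, z forward; pixel columns grow to the right and rows downward; lengths in m; the calibration is good to about 2 mm. A picture is of the moment at which its call begins. camera_info takes no time and is no camera call.
- workorder.job_done(): hands the job in, once; it reports no verdict.
The state is a dict: "time": time; "joint_pos": joint angles; "joint_vel": joint speeds; "joint_efforts": joint torques, N m; "tool_pos": TCP position; "tool_rot": TCP orientation; "contact_force": force on the tool from outside, world axes, zero at the start; "ft_torque": the same for the moment, N m; "gripper_width": opening from 0.0 (shut) to 1.0 (fully open).
Only numpy, scipy, OpenCV 4.12 (cv2) and the standard library are available. Lean on these libraries where they do the work, as an engineer would, in place of code of your own. Each camera call takes 0.05 s, during which the arm holds its last target.

## Task

Lock the bench turntable so that the brass lamp foot on it can be filed: turn the disc until the slot in its edge faces the flat lock bar, then push the bar by its upright tab fully home into the slot, and draw clear. Only push, gently, with the fingertips or the outside of the fingers: grip nothing and keep the bar down in its bed. Leave the jar, the brass candle cup and the screwdriver where they stand.

Things in the scene. Friction and masses are not known exactly. Their poses are not given: they have to be found in the camera images.
- turntable_base: Grey cast base, bolted to the bench and immovable: foot plate 190 x 190 mm, 12 mm thick, with an arm along its own -y. Origin on the disc's vertical axis at bench height, z up. The lock bar's bed is centred on the base's -y axis, 96 to 216 mm from the disc's axis, 46 mm wide; its floor is 33 mm above the bench and two steel cheeks, 19 mm apart, rise to 45 mm.
- slot (a point): Middle of the mouth of the only slot in the disc's edge, on the disc's top face, 90 mm from the axis. The slot is radial, 20 mm wide, 36 mm deep, cut right through and open at the edge, with small chamfers. It faces the bar when this point lies on the base's -y axis (directly between disc axis and strap).
- handle (a point): Centre of the top of the black upright turning handle fixed on the disc: 20 mm in diameter, top 93 mm above the bench, foot collar 26 mm across and 4 mm high; 68 mm from the disc's axis, diametrically opposite the slot. It neither spins nor comes off; push against its side to turn the disc.
- lock_bar: Loose flat steel bar, about 0.2 kg, 16 x 10 mm, 92 mm long, lying in the bed under the strap with 1.5 mm play each side. Origin under its nose tip; it runs from there along its -y, parallel to the base's -y. The last 14 mm taper to 6 mm width and draw the disc true if it is up to 4 mm off at the edge. Slides with 1 to 3 N. At the start the nose is 9 to 24 mm clear of the disc.
- tab (a point): Middle of the rear face (away from the disc) of the upright tab at the bar's tail: the face to push. The tab is 16 mm wide, 10 mm thick, and rises from the bar's top (43 mm above the bench) to 75 mm. Pushed towards the disc along the base's +y, the bar is fully home when the tab meets the strap; this face is then 152 mm from the disc's axis.
- jar: Glass jar with steel cap, 56 mm across, 75 mm tall; origin under its middle. To be left alone.
- candle_cup: Brass candle cup, 56 mm across its foot, 75 mm tall; origin under its middle. To be left alone.
- screwdriver: Screwdriver with a wooden handle, 190 mm long, lying on the bench along its own x; origin under its middle. To be left alone.
- strap (a point): Middle of the top of the flat steel strap that bridges the bed over the bar: 46 mm wide across the bed, 22 mm along it (120 to 142 mm from the disc's axis), top 51 mm above the bench. The bar slides beneath it.
- disc: The metal locking disc; origin on its axis at bench height, own -y towards its slot. Level, 180 mm across, 12 mm thick, top face 43 mm above the bench; it turns without end either way, with a steady drag of about 0.25 N m (4 N at the handle), and stays where it is left. A brass lamp foot, 60 mm across, is bolted on its middle with a stud and nut, top 86 mm above the bench.
There are look-alikes about, which are no part of the job. There is more than one size of the lock_bar; the one meant has the size given above.

How it is judged:
By the outcome, as a careful person would: the job done as asked, in the order asked, and still so for the second after the job is handed in, with the robot touching nothing.
It also fails if it takes over 64 s, if anything falls off the work surface, if the arm or the gripper's body presses on something with over 40 N, if the wrist force passes 120 N, or if a joint passes its speed limit or range.

## Working session

There is one attempt and no reset: what is moved stays moved. The work goes in short steps, Python scripts to look and compute and a tool call to move; the robot and the scene stay as the last step left them, time stands still between calls to the robot, and variables do not carry over. Pictures are saved under pics/ and viewed, and the job is handed in when it is done.

Besides the shell and the picture viewer there is one more tool, called after "Emit:" as name(argument=value, ...) on one line, values as JSON. carry_out: Moves the arm, as the interface text tells. Its arguments: {"type":"object","properties":{"moves":{"type":"array","items":{"type":"number"}}},"required":["moves"]}

```bash
mkdir -p pics; ls; python3 - <<'E'
from plant import status, imaging, workorder, manip
import cv2
print(status.state()); print(manip.tcp_to_tips, [a for a in dir(manip) if a[0]!='_'])
for n in("side","top"):
    f=imaging.grab_frame(n); cv2.imwrite(f"pics/{n}0.png",f[:,:,::-1]); print(imaging.camera_info(n))
E
```

```text
pics
{'time': 0.0, 'joint_pos': array([ 1.00500105e+00,  5.33971269e-02,  1.61429811e+00,  1.76960539e-05,
        1.47598651e+00, -1.18968755e-01]), 'joint_vel': array([-0.00054637,  0.00022529,  0.00060006,  0.00069346,  0.00032603,
       -0.00033517]), 'joint_efforts': array([-3.05635022e-04, -3.93692350e+01, -3.70171201e+01, -1.79027261e-04,
        7.32926623e-03, -4.95862892e-06]), 'tool_pos': array([0.26967603, 0.56307212, 0.20143566]), 'tool_rot': array([ 0.68927863,  0.15597297,  0.68978631, -0.15736025]), 'contact_force': array([ 0.3363402 , -0.07181546, -0.2205334 ]), 'ft_torque': array([-0.01171166,  0.01094959, -0.00154269]), 'gripper_width': 1.0029847733491712}
0.008 ['IKError', 'tcp_to_tips']
{'K': array([[493.70139195,   0.        , 315.62644285],
       [  0.        , 493.70139195, 244.93219836],
       [  0.        ,   0.        ,   1.        ]]), 'R': array([[ 0.81103834, -0.58498977,  0.00194362],
       [-0.44729822, -0.62227518, -0.64241568],
       [ 0.37701607,  0.52015437, -0.76635391]]), 't': array([-0.39675019,  0.32280363,  0.70573654])}
{'K': array([[574.97732066,   0.        , 321.5265571 ],
       [  0.        , 574.97732066, 237.25793272],
       [  0.        ,   0.        ,   1.        ]]), 'R': array([[-0.01067072, -0.99967811,  0.0230177 ],
       [-0.98236863,  0.00618367, -0.18685193],
       [ 0.18664945, -0.02460572, -0.98211839]]), 't': array([0.05568755, 0.54958153, 1.02794829])}
```

View pics/side0.png

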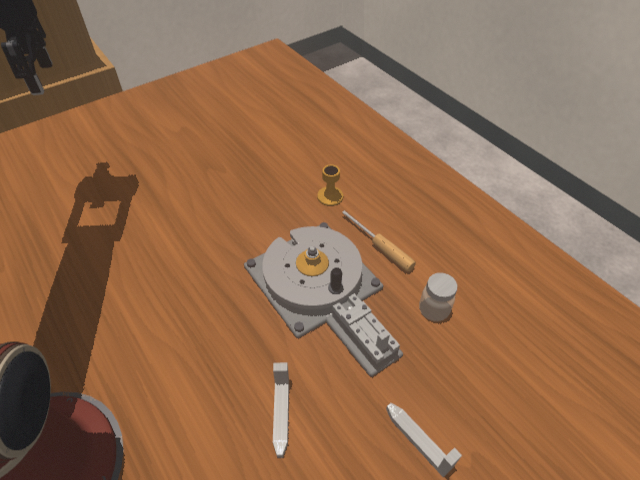

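View pics/top0.png

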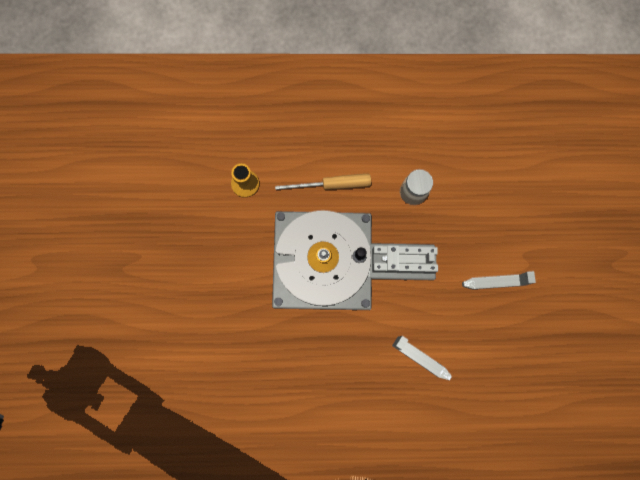

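Both views show the turntable with its slot at about (285,258) in top, on the side away from the bed. The bed with its bar lies to the right, at about (405,258). Two loose bars, at top (500,282) and (423,360), are lying on the bench. I'll enlarge the crops next.

```bash
cat > h.py <<'E'
import numpy as np, cv2
from plant import status, imaging
def ray(n,u,v,z):
    c=imaging.camera_info(n); R,t,K=c['R'],c['t'],c['K']
    C=-R.T@t; d=R.T@np.linalg.solve(K,[u,v,1]); return C+d*(z-C[2])/d[2]
def proj(n,X):
    c=imaging.camera_info(n); p=c['K']@(c['R']@np.array(X)+c['t']); return p[:2]/p[2]
def crop(src,dst,x,y,w,h,s):
    im=cv2.imread(src)[y:y+h,x:x+w]; cv2.imwrite(dst,cv2.resize(im,None,fx=s,fy=s,interpolation=cv2.INTER_CUBIC))
E
python3 - <<'E'
from h import *
crop('pics/top0.png','pics/t1.png',265,200,190,120,4)
crop('pics/side0.png','pics/s1.png',240,220,190,150,4)
E
```

```text
(no output)
```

View pics/t1.png

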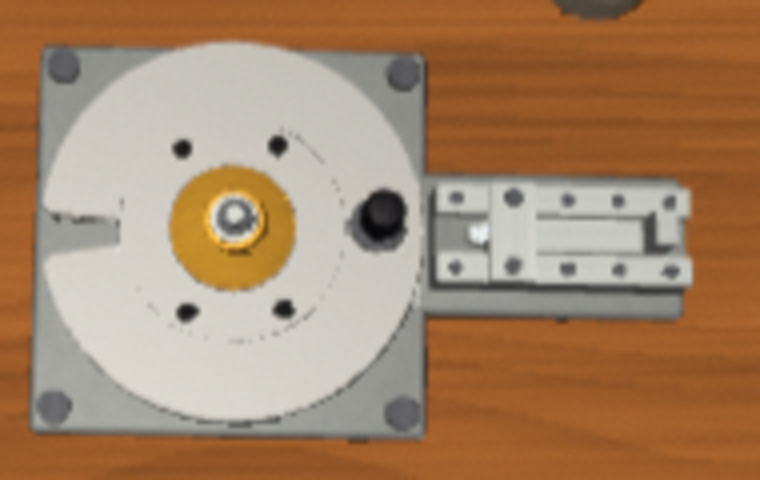

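View pics/s1.png

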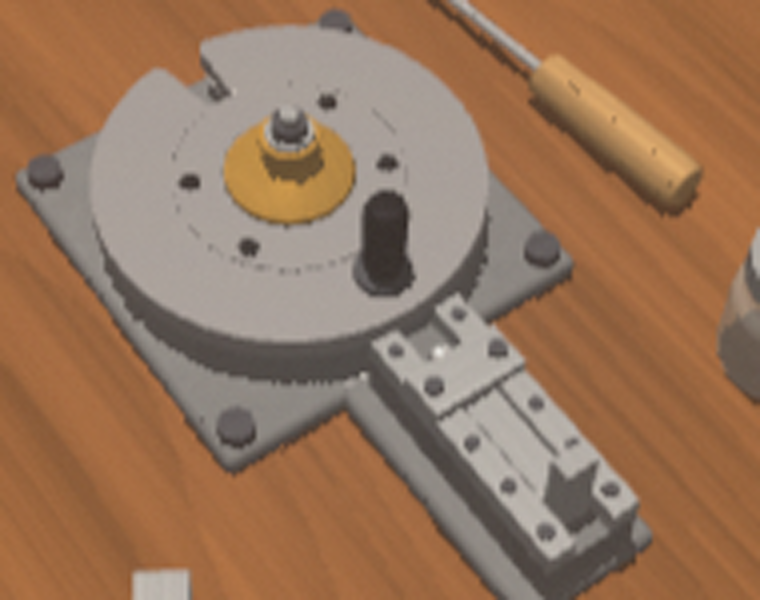

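```bash
python3 - <<'E'
from h import *
def T(n,pts,z):
    ox,oy=(265,200) if n=='top' else (240,220)
    return np.array([ray(n,ox+(x+.5)/4-.5,oy+(y+.5)/4-.5,z)[:2] for x,y in pts])*1000
np.set_printoptions(precision=1,suppress=True)
c=T('top',[(42,46),(426,56),(424,436),(32,432)],.012); print('corners',c,c.mean(0))
e=T('top',[(232,42),(238,422),(424,225),(42,260),(125,75),(370,100),(350,380),(90,360)],.043)
A=np.c_[2*e,np.ones(len(e))]; s=np.linalg.lstsq(A,(e**2).sum(1),rcond=None)[0]; print('disc',s[:2],np.sqrt(s[2]+s[:2]@s[:2]))
print('nut top',T('top',[(235,214)],.086),T('side',[(290,112)],.086))
print('handle',T('top',[(383,210)],.093),T('side',[(386,203)],.093))
print('slot inner/mouth',T('top',[(119,200),(119,244),(46,212),(44,258)],.043), )
print('strap', T('top',[(491,182),(536,182),(489,284),(535,284)],.051),T('side',[(446,416),(375,340),(523,357),(440,300)],.051))
print('tab top', T('top',[(643,210),(681,214),(643,246),(681,248)],.075),T('side',[(556,445),(598,462),(545,487)],.075))
print('bed far cheek ends',T('top',[(688,190),(688,284)],.045))
E
```

```text
corners [[610.2 140.4]
 [604.1 -48. ]
 [418.5 -42. ]
 [422.1 144.3]] [513.7  48.7]
disc [514.1  49.1] 90.14035864579576
nut top [[514.2  48.9]] [[517.7  50.3]]
handle [[514.5 -17.5]] [[518.2 -17.7]]
slot inner/mouth [[528.2 102.2]
 [507.3 102.2]
 [522.7 136.4]
 [501.  137.3]]
strap [[534.3 -72.5]
 [534.1 -93.7]
 [486.1 -70. ]
 [485.9 -91.5]] [[492.6 -93.8]
 [491.3 -47.7]
 [536.2 -90.4]
 [525.9 -47.8]]
tab top [[ 516.6 -138.5]
 [ 514.6 -155.9]
 [ 499.9 -137.8]
 [ 498.9 -155.2]] [[ 509.2 -139.5]
 [ 517.5 -154.6]
 [ 493.9 -151. ]]
bed far cheek ends [[ 530.9 -166.6]
 [ 486.1 -164.4]]
```

```bash
python3 - <<'E'
from h import *
crop('pics/top0.png','pics/t2.png',365,235,85,60,9)
crop('pics/side0.png','pics/s2.png',325,285,85,90,8)
E
```

```text
(no output)
```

View pics/t2.png

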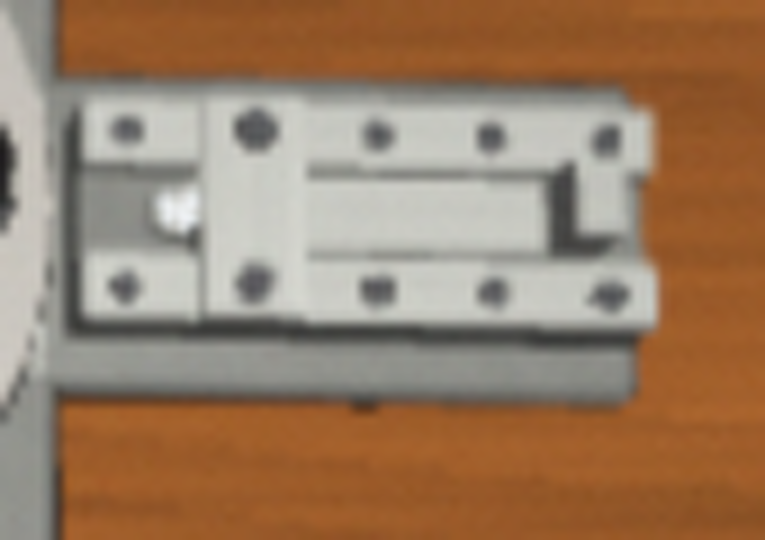

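View pics/s2.png

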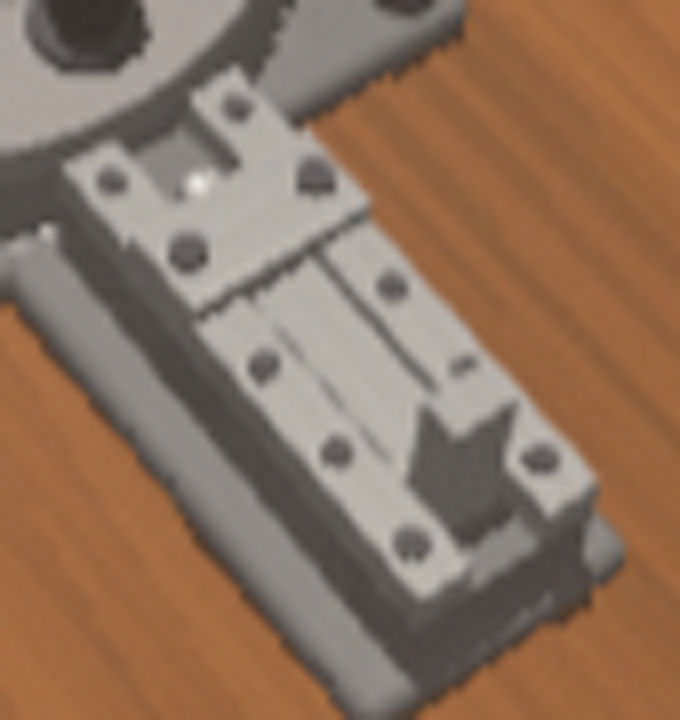

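```bash
python3 - <<'E'
from h import *
from scipy.spatial.transform import Rotation as Ro
np.set_printoptions(precision=4,suppress=True)
s=status.state(); q=s['tool_rot']; R=Ro.from_quat([q[1],q[2],q[3],q[0]]).as_matrix(); print(R, s['time'])
for n,pts,z in (('top',[(429.4,253.3),(434.8,253.3),(428.8,261.3),(434.8,261.3)],.075),('side',[(325+440/8,285+398/8),(325+455/8,285+437/8),(325+518/8,285+402/8)],.075),('top',[(417,178)],.075),('top',[(241,172)],.075)):
    print([ray(n,*p,z)[:2]*1000 for p in pts])
print(proj('top',s['tool_pos']),proj('side',s['tool_pos']))
E
```

```text
[[-0.001   0.4321  0.9018]
 [-0.0016  0.9018 -0.4321]
 [-1.     -0.0018 -0.0002]] 0.1
[array([ 514.3306, -145.8429]), array([ 514.2614, -155.7887]), array([ 499.5348, -144.0613]), array([ 499.4546, -155.0826])]
[array([ 506.4841, -145.9087]), array([ 503.2882, -154.0477]), array([ 518.1439, -155.3767])]
[array([ 657.6951, -129.0137])]
[array([670.5862, 200.8102])]
[-13.9091 403.4325] [50.9875 99.9529]
```

Emit:
carry_out(moves=[0,0,-3,4,-0.04,0,0,-6,8,-0.08,0,0,-8.5,11,-0.12,0,0,-11,14,-0.16,0,0,-13.5,17,-0.2,0,0,-16,20,-0.24,0,0,-18.5,23,-0.28,0,0,-20.5,25.5,-0.33,0,0,-20.5,25.5,-0.38,0,0,-20.5,25.5,-0.447,0,0,-20.5,25.5,-0.447,0,0,-20.5,25.5,-0.447])

```text
time: 1.1
tool_pos: [0.4112, 0.2684, 0.2023]
tool_rot: [0.707, 0.001, 0.707, -0.001]
contact_force: [-0.4, 1.3, 1.2]
gripper_width: -0.0
```

Emit:
carry_out(moves=[0,0,-3,1.5,0,0,0,-6,3,0,0,0,-9,4.5,0,0,0,-12,6,0,0,0,-15,7.5,0,0,0,-18,9,0,0,0,-21,10.5,0,0,0,-24,12,0,0,0,-26.5,13,0,0,0,-28.6,14.2,0,0,0,-28.6,14.2,0,0,0,-28.6,14.2,0])

```text
time: 2.1
tool_pos: [0.5536, -0.0176, 0.2022]
tool_rot: [0.707, 0.001, 0.708, -0.0]
contact_force: [-0.7, 0.0, -0.9]
gripper_width: -0.001
```

```bash
python3 - <<'E'
from h import *
s=status.state();print(s['tool_pos'],s['tool_rot'],s['joint_pos'])
for n in("side","top"):
    cv2.imwrite(f"pics/{n}1.png",imaging.grab_frame(n)[:,:,::-1])
crop('pics/side1.png','pics/s3.png',200,60,250,280,2)
crop('pics/top1.png','pics/t3.png',250,180,220,160,3)
a=cv2.imread('pics/s3.png');b=cv2.imread('pics/t3.png')
E
```

```text
[ 0.5536189  -0.01763695  0.20221244] [ 7.06712709e-01  8.01150012e-04  7.07500006e-01 -4.96999799e-04] [-1.66345197e-01 -1.15869014e-01  1.77850106e+00  2.41905850e-04
  1.48012965e+00 -1.73532771e+00]
```

View pics/s3.png

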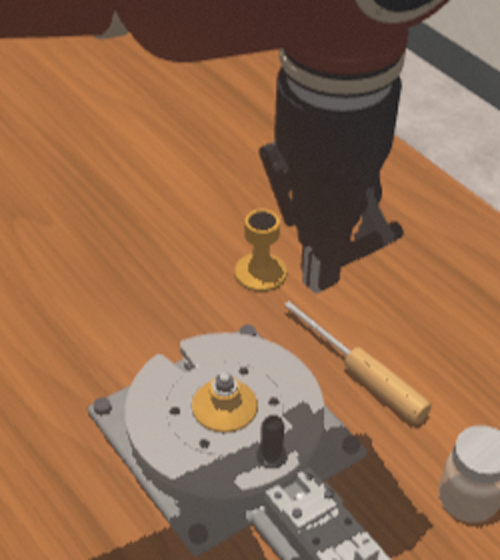

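View pics/t3.png

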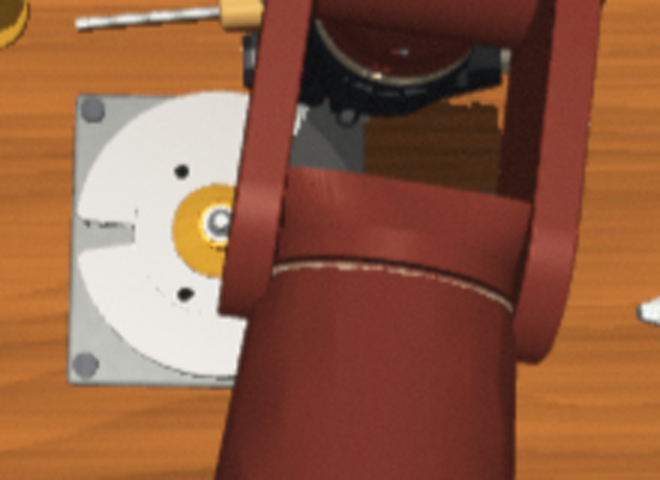

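```bash
python3 - <<'E'
from h import *
c=imaging.camera_info('side');R,t,K=c['R'],c['t'],c['K'];C=-R.T@t
for u,v in ((360,203),(200+400/2,60+232/2),(200+395/2,60+240/2),(200+265/2,60+152/2)):
    d=R.T@np.linalg.solve(K,[u,v,1]); print(C+d*(.5536-C[0])/d[0])
E
```

```text
[ 0.5536     -0.02124293  0.23339498]
[ 0.5536     -0.08823442  0.33540254]
[ 0.5536     -0.08532018  0.32656428]
[0.5536     0.04930799 0.31043924]
```

```bash
python3 - <<'E'
from h import *
for z in (.1942,.2022,.21,.23): print(proj('side',[.5536,-.0176,z]))
crop('pics/side1.png','pics/s4.png',310,140,110,80,7)
E
```

```text
[356.68637043 219.72361996]
[357.03209057 216.1361296 ]
[357.37465086 212.58142854]
[358.27867889 203.20045388]
```

View pics/s4.png

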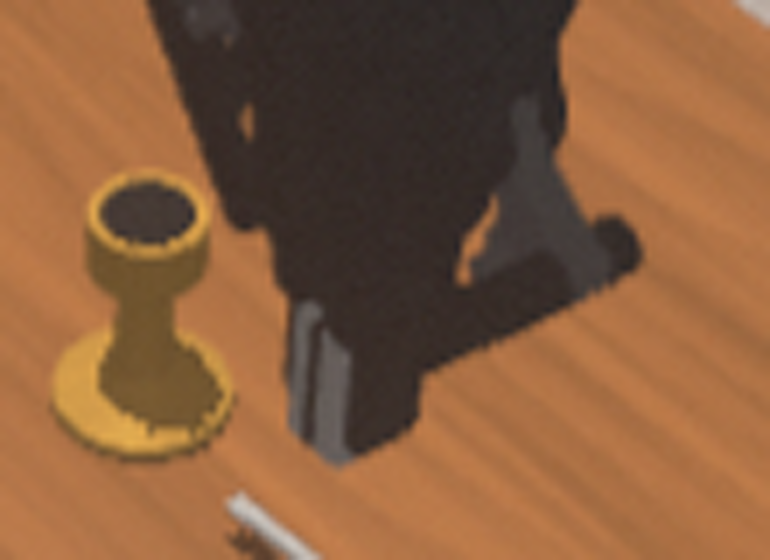

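```bash
python3 - <<'E'
from h import *
c=imaging.camera_info('side');R,t,K=c['R'],c['t'],c['K'];C=-R.T@t
def P(u,v,x):
    d=R.T@np.linalg.solve(K,[u,v,1]); return C+d*(x-C[0])/d[0]
o=lambda x,y:(310+(x+.5)/7-.5,140+(y+.5)/7-.5)
for hx in (.0,.011):
  for p in ((340,465),(290,430),(417,418),(640,250)): print(hx,p,P(*o(*p),.5536+(hx if p[0]==417 else -hx)))
E
```

```text
0.0 (340, 465) [ 0.5536     -0.01789017  0.22435816]
0.0 (290, 430) [ 0.5536     -0.00112905  0.221222  ]
0.0 (417, 418) [ 0.5536    -0.0392309  0.2555175]
0.0 (640, 250) [ 0.5536     -0.08963123  0.33760294]
0.011 (340, 465) [ 0.5426     -0.0297278   0.24068309]
0.011 (290, 430) [ 0.5426     -0.01348824  0.23764452]
0.011 (417, 418) [ 0.5646     -0.02805732  0.24016216]
0.011 (640, 250) [ 0.5426     -0.09923651  0.35040403]
```

Emit:
carry_out(moves=[0,2,0,0,0,0,4,0,0,0,0,6,0,0,0,0,8,0,0,0,0,9,0,0,0,0,9,0,0,0])

```text
time: 2.7
tool_pos: [0.551, -0.0159, 0.1096]
tool_rot: [0.705, -0.0, 0.709, 0.001]
contact_force: [-0.5, -0.5, 0.3]
gripper_width: 0.0
```

```bash
python3 - <<'E'
from h import *
s=status.state();print(s['tool_pos'],s['tool_rot'])
for n in("side",):
    cv2.imwrite(f"pics/{n}2.png",imaging.grab_frame(n)[:,:,::-1])
crop('pics/side2.png','pics/s5.png',270,160,140,150,5)
p=s['tool_pos']
for dz in (-.008,.0,.03,.04):print(proj('side',p+[-.011,-.012,dz]),proj('side',p+[.011,-.012,dz]))
E
```

```text
[ 0.55102316 -0.01586987  0.10956461] [ 7.05093490e-01 -2.15805749e-04  7.09113692e-01  9.45836534e-04]
[350.51190634 265.08400589] [360.83507722 258.99475152]
[350.78513496 262.10727878] [361.18280031 256.00259144]
[351.84761353 250.53195857] [362.53445645 244.3715791 ]
[352.21568771 246.52192339] [363.00252413 240.34385279]
```

View pics/s5.png

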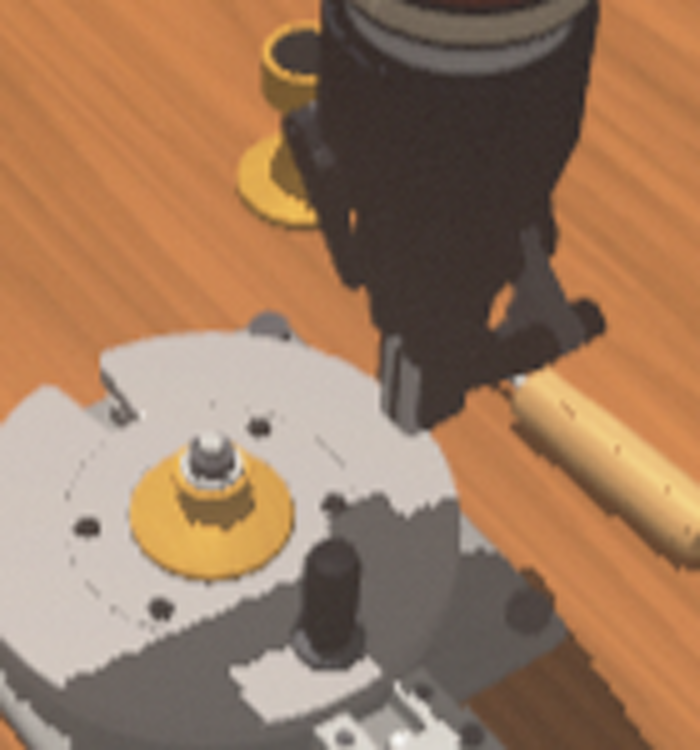

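```bash
python3 - <<'E'
from h import *
from scipy.optimize import least_squares
P=[np.array([.55362,-.01764,.20221]),np.array([.55102,-.01587,.10956])]
o7=lambda x,y:(310+(x+.5)/7-.5,140+(y+.5)/7-.5)
o5=lambda x,y:(270+(x+.5)/5-.5,160+(y+.5)/5-.5)
for name,a,b in (('nearcorner',o7(340,465),o5(412,433)),('elbow R',o7(640,250),o5(604,318)),('elbowL tip',o7(245,228),o5(355,287)),('right corner',o7(417,418),o5(466,398))):
    f=lambda d:np.r_[proj('side',P[0]+d)-a,proj('side',P[1]+d)-b]
    r=least_squares(f,[0,0,0]); print(name,r.x*1000,r.fun)
print(ray('side',352.3,246.5,.1016))
E
```

```text
nearcorner [-2.42752394 -2.49611802 25.48382926] [-0.15811503 -0.02282963  0.17351103  0.02505261]
elbow R [ 21.75742113 -53.08815893 110.10738449] [ 0.06421209  0.01439621 -0.07125805 -0.0159759 ]
elbowL tip [-9.02152066 24.10466446 75.70718213] [ 0.40411069  0.04351598 -0.44498225 -0.04791716]
right corner [25.42624563  3.93615211 17.99203226] [ 0.1472992   0.02457802 -0.16126651 -0.02690858]
[0.56737068 0.00172637 0.1016    ]
```

Emit:
carry_out(moves=[0,1,0,0,0,0,2,0,0,0,0,3,0,0,0,0,4,0,0,0,0,4,0,0,0,0,4,0,0,0])

```text
time: 3.25
tool_pos: [0.5527, -0.0174, 0.0715]
tool_rot: [0.706, 0.0, 0.708, 0.0]
contact_force: [0.2, 0.0, -0.6]
gripper_width: -0.0
```

```bash
python3 - <<'E'
from h import *
s=status.state();print(s['tool_pos'],s['tool_rot'])
for n in("side",):
    cv2.imwrite(f"pics/{n}3.png",imaging.grab_frame(n)[:,:,::-1])
crop('pics/side3.png','pics/s6.png',270,180,140,150,5)
p=s['tool_pos']
for dz in (-.008,.0,.03,.04):print(proj('side',p+[-.011,-.012,dz]),proj('side',p+[.011,-.012,dz]))
E
```

```text
[ 0.55267561 -0.01735128  0.07148666] [7.06326918e-01 9.73703754e-05 7.07885765e-01 1.38697033e-04]
[350.55932362 278.77370291] [360.53121092 272.75847835]
[350.82345347 275.99980144] [360.8648352  269.96822389]
[351.84924935 265.22685502] [362.16007693 259.1355168 ]
[352.20413357 261.49984776] [362.60801268 255.38922244]
```

View pics/s6.png

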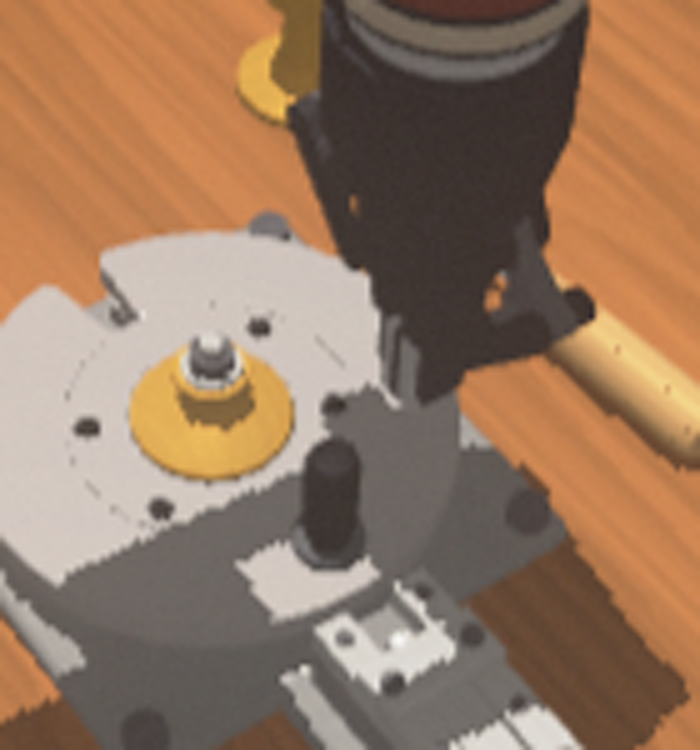

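```bash
python3 - <<'E'
from h import *
crop('pics/side0.png','pics/s7.png',0,0,140,260,3)
p=np.array([.26968,.56307,.20144]); y=np.array([.432,.902,0])
for k in (-.0425,0,.0425):
  for dz in (.005,.045): print(k,dz,proj('side',p+k*y+[0,0,dz]))
E
```

```text
-0.0425 0.005 [ 46.1893498  110.74255438]
-0.0425 0.045 [36.89559891 91.75037859]
0 0.005 [49.92324411 97.76386786]
0 0.045 [41.02898417 78.89492617]
0.0425 0.005 [53.45010935 85.50479607]
0.0425 0.045 [44.92570293 66.77554228]
```

View pics/s7.png

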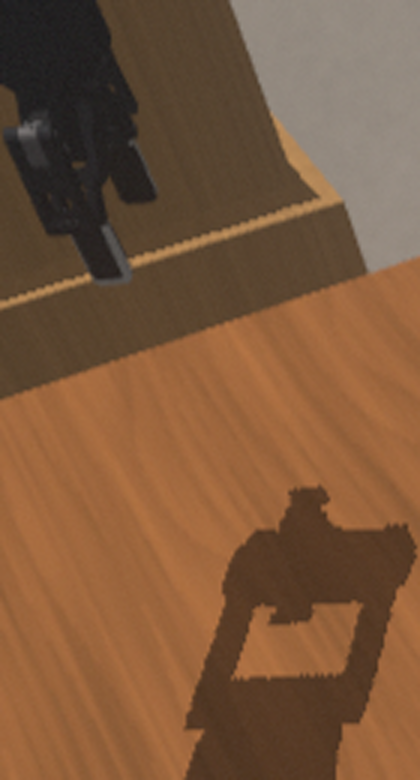

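Emit:
carry_out(moves=[0,1,0,0,0,0,2,0,0,0,0,3,0,0,0,0,3,0,0,0,0,3,0,0,0])

```text
time: 3.72
tool_pos: [0.5524, -0.0172, 0.0412]
tool_rot: [0.706, 0.0, 0.708, 0.0]
contact_force: [0.7, 0.5, 0.8]
gripper_width: 0.001
```

```bash
python3 - <<'E'
from h import *
s=status.state();print(s['tool_pos'],s['tool_rot'],s['contact_force'])
for n in("side",):
    cv2.imwrite(f"pics/{n}4.png",imaging.grab_frame(n)[:,:,::-1])
crop('pics/side4.png','pics/s8.png',290,210,110,100,7)
p=s['tool_pos']
for dz in (-.008,.0,.03,.04):print(proj('side',p+[-.011,-.012,dz]),proj('side',p+[.011,-.012,dz]))
E
```

```text
[ 0.55237726 -0.01722084  0.04118517] [7.06143589e-01 1.02105088e-04 7.08068624e-01 2.11563814e-04] [0.65194105 0.53837002 0.78085543]
[349.4136324  288.95754431] [359.13296818 283.00493645]
[349.66253105 286.33047258] [359.44788091 280.36098963]
[350.62825587 276.13745472] [360.66933963 270.10585667]
[350.9620184 272.6146629] [361.09133801 266.56283928]
```

View pics/s8.png

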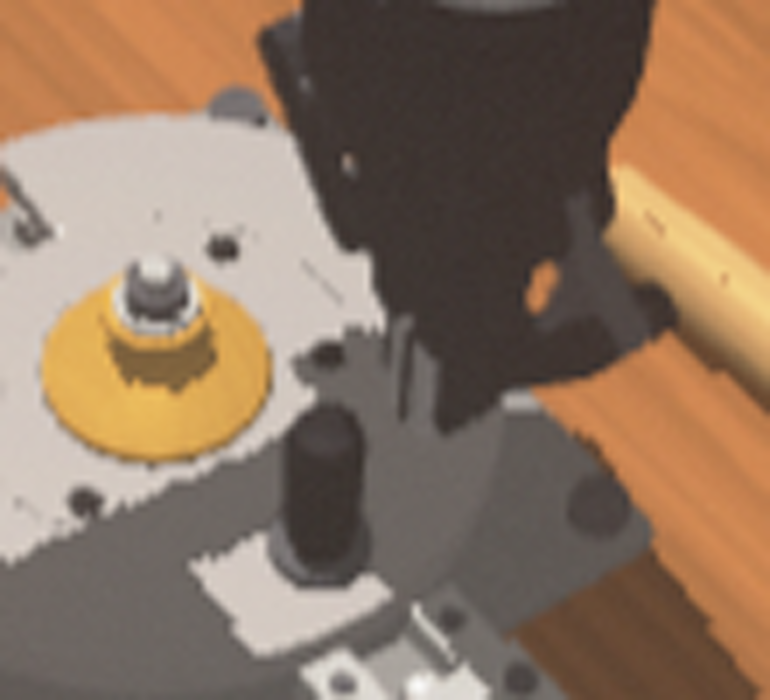

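Emit:
carry_out(moves=[0,0.8,0,0,0,0,1.6,0,0,0,0,2.3,0,0,0,0,2.3,0,0,0,0,2.3,0,0,0])

```text
time: 4.18
tool_pos: [0.5527, -0.0173, 0.0187]
tool_rot: [0.706, 0.0, 0.708, 0.0]
contact_force: [-0.1, -0.4, -0.6]
gripper_width: 0.001
```

```bash
python3 - <<'E'
from h import *
s=status.state();print(s['tool_pos'],s['tool_rot'],s['contact_force'])
for n in("side",):
    cv2.imwrite(f"pics/{n}5.png",imaging.grab_frame(n)[:,:,::-1])
crop('pics/side5.png','pics/s9.png',290,210,110,100,7)
p=s['tool_pos']
for dz in (.03,.04):print(proj('side',p+[-.011,-.012,dz]),proj('side',p+[.011,-.012,dz]))
E
```

```text
[ 0.55273792 -0.01727584  0.01870237] [7.06475502e-01 4.44076602e-05 7.07737476e-01 1.67491751e-04] [-0.11405884 -0.37665834 -0.57882153]
[350.08231306 283.74965202] [359.92754268 277.76591276]
[350.40434254 280.36738312] [360.33438939 274.36289602]
```

View pics/s9.png

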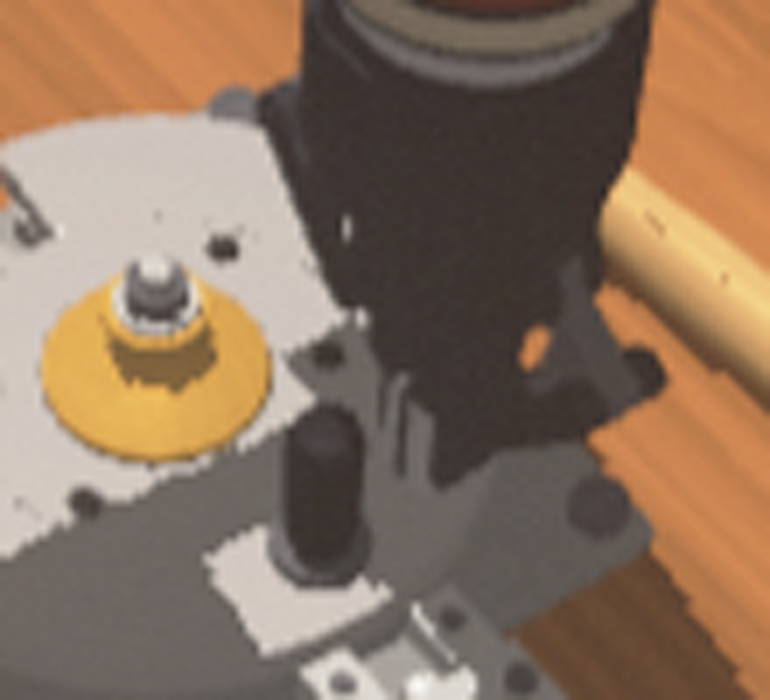

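Emit:
carry_out(moves=[0,0,0,-0.4,0,0,0,0,-0.8,0,0,0,0,-1.1,0,0,0,0,-1.4,0,0,0,0,-1.6,0,0,0,0,-1.6,0])

```text
time: 4.73
tool_pos: [0.5373, -0.0174, 0.0199]
tool_rot: [0.707, -0.0, 0.707, 0.0]
contact_force: [1.1, -0.1, 0.1]
gripper_width: 0.0
```

```bash
python3 - <<'E'
from h import *
s=status.state();print(s['tool_pos'],s['contact_force'])
cv2.imwrite("pics/side6.png",imaging.grab_frame('side')[:,:,::-1])
crop('pics/side6.png','pics/s10.png',290,210,110,100,6)
for k in range(1,13):
    t=.06*k; print(round(6.8*(1-np.cos(t))-2.15*np.sin(t),2),round(-6.8*np.sin(t)-2.15*(1-np.cos(t)),2),round(t,2))
E
```

```text
[ 0.53731269 -0.01742389  0.01991649] [ 1.10761853 -0.13007356  0.0545586 ]
-0.12 -0.41 0.06
-0.21 -0.83 0.12
-0.28 -1.25 0.18
-0.32 -1.68 0.24
-0.33 -2.11 0.3
-0.32 -2.53 0.36
-0.29 -2.96 0.42
-0.22 -3.38 0.48
-0.14 -3.8 0.54
-0.03 -4.22 0.6
0.11 -4.62 0.66
0.27 -5.02 0.72
```

View pics/s10.png

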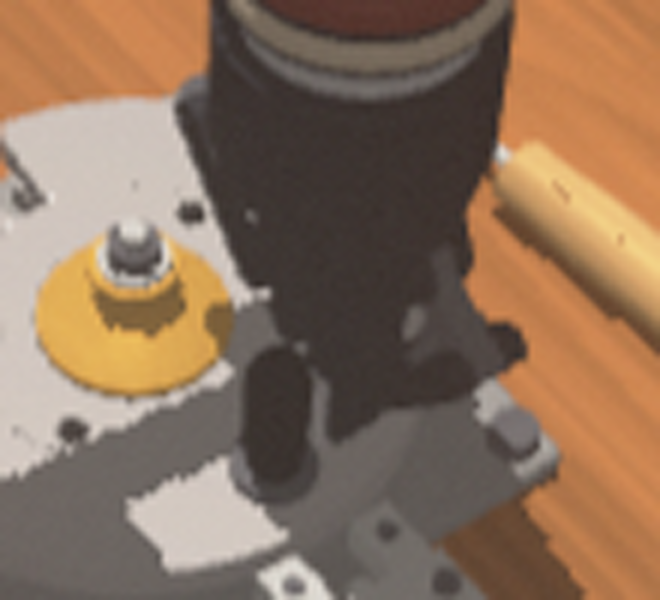

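The shut fingertips are beside the handle, touching or nearly so, and well clear of the disc. I'll start the sweep now.

Emit:
carry_out(moves=[0,0,-0.12,-0.41,0.06,0,0,-0.21,-0.83,0.12,0,0,-0.28,-1.25,0.18,0,0,-0.32,-1.68,0.24,0,0,-0.33,-2.11,0.3,0,0,-0.32,-2.53,0.36,0,0,-0.29,-2.96,0.42,0,0,-0.22,-3.38,0.48,0,0,-0.14,-3.8,0.54,0,0,-0.03,-4.22,0.6,0,0,0.11,-4.62,0.66,0,0,0.27,-5.02,0.72])

```text
time: 5.78
tool_pos: [0.4882, -0.0158, 0.0201]
tool_rot: [0.663, 0.249, 0.66, -0.25]
contact_force: [2.5, -2.8, -2.5]
gripper_width: 0.0
```

```bash
python3 - <<'E'
from h import *
s=status.state();print(s['tool_pos'],s['contact_force'],s['joint_pos'])
cv2.imwrite("pics/side7.png",imaging.grab_frame('side')[:,:,::-1])
crop('pics/side7.png','pics/s11.png',230,190,150,120,5)
E
```

```text
[ 0.48815947 -0.01581056  0.02006365] [ 2.46073366 -2.77985154 -2.50867344] [-1.83683008e-01 -8.64922032e-02  2.07452678e+00 -2.06657270e-03
  1.15072481e+00 -1.03099866e+00]
```

View pics/s11.png

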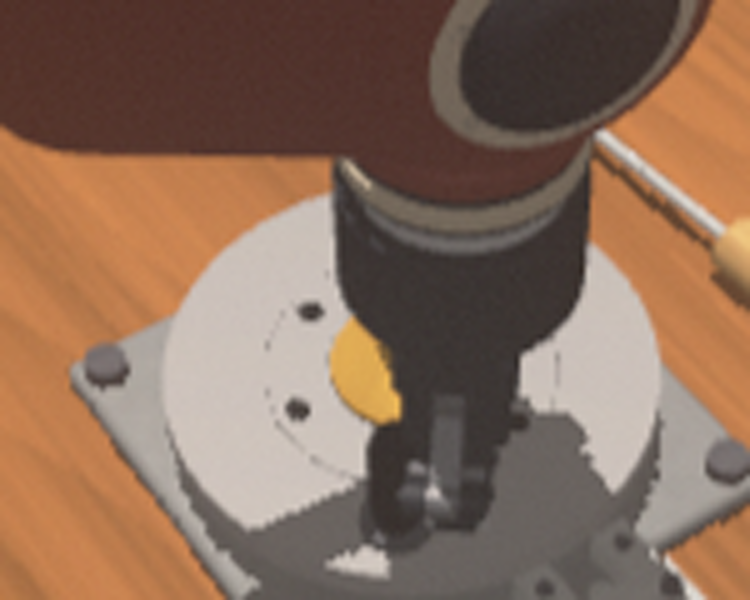

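Emit:
carry_out(moves=[0,0,-0.12,-0.41,0.06,0,0,-0.21,-0.83,0.12,0,0,-0.28,-1.25,0.18,0,0,-0.32,-1.68,0.24,0,0,-0.33,-2.11,0.3,0,0,-0.32,-2.53,0.36,0,0,-0.29,-2.96,0.42,0,0,-0.22,-3.38,0.48,0,0,-0.14,-3.8,0.54,0,0,-0.03,-4.22,0.6,0,0,0.11,-4.62,0.66,0,0,0.27,-5.02,0.72])

```text
time: 6.83
tool_pos: [0.4516, 0.0195, 0.0201]
tool_rot: [0.532, 0.466, 0.531, -0.467]
contact_force: [1.4, -4.7, 0.6]
gripper_width: 0.002
```

```bash
python3 - <<'E'
from h import *
s=status.state();print(s['tool_pos'],s['contact_force'],s['joint_pos'])
cv2.imwrite("pics/side8.png",imaging.grab_frame('side')[:,:,::-1])
crop('pics/side8.png','pics/s12.png',230,190,150,120,5)
E
```

```text
[0.45163503 0.01952048 0.02008343] [ 1.42046092 -4.72587738  0.59358947] [-0.12021699 -0.18017833  2.15797372 -0.00232253  1.16298128 -0.24877959]
```

View pics/s12.png

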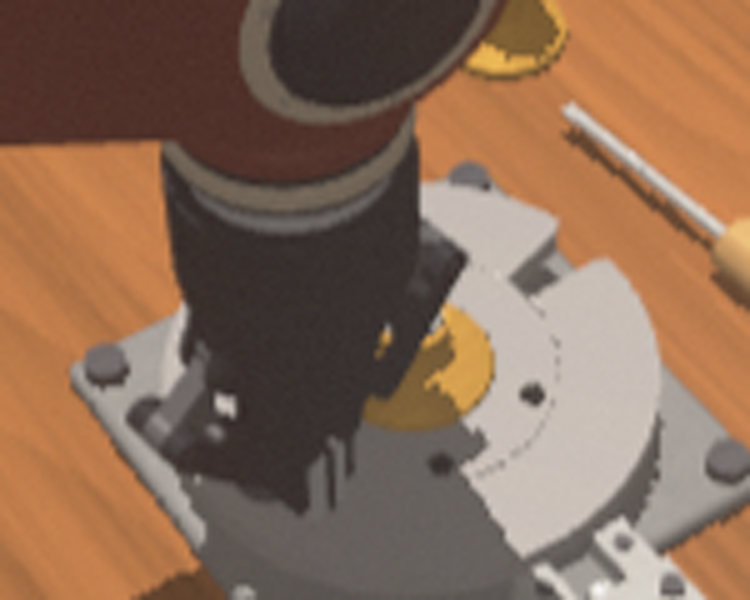

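Emit:
carry_out(moves=[0,0,-0.12,-0.41,0.06,0,0,-0.21,-0.83,0.12,0,0,-0.28,-1.25,0.18,0,0,-0.32,-1.68,0.24,0,0,-0.33,-2.11,0.3,0,0,-0.32,-2.53,0.36,0,0,-0.29,-2.96,0.42,0,0,-0.22,-3.38,0.48,0,0,-0.14,-3.8,0.54,0,0,-0.03,-4.22,0.6,0,0,0.11,-4.62,0.66,0,0,0.27,-5.02,0.72])

```text
time: 7.88
tool_pos: [0.4478, 0.0697, 0.0199]
tool_rot: [-0.334, -0.623, -0.333, 0.624]
contact_force: [-0.5, -5.1, 0.6]
gripper_width: -0.001
```

```bash
python3 - <<'E'
from h import *
s=status.state();print(s['tool_pos'],s['contact_force'],s['joint_pos'])
cv2.imwrite("pics/side9.png",imaging.grab_frame('side')[:,:,::-1])
crop('pics/side9.png','pics/s13.png',230,190,150,120,5)
E
```

```text
[0.44782122 0.06972788 0.01993911] [-0.45519102 -5.07427779  0.5744457 ] [-0.00858946 -0.17635605  2.1549812  -0.00222138  1.16266797  0.58173895]
```

View pics/s13.png

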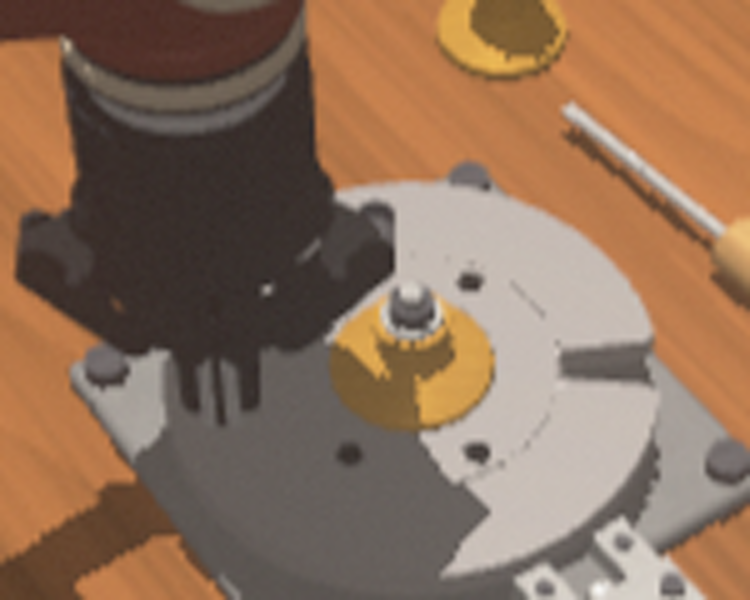

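```bash
cat >> h.py <<'E'
O=np.array([.5145,.0495])
def ang(n,u,v,z=.043):
    p=ray(n,u,v,z)[:2]-O; return np.degrees(np.arctan2(p[1],p[0])),np.linalg.norm(p)*1000
E
python3 - <<'E'
from h import *
o=lambda x,y:(230+(x+.5)/5-.5,190+(y+.5)/5-.5)
print([ang('side',*o(*p)) for p in ((652,344),(652,382),(562,350),(562,372))])
E
```

```text
[(np.float64(-27.670729758205137), np.float64(90.21823771776685)), (np.float64(-38.85602862217909), np.float64(88.42776303357826)), (np.float64(-25.818267957038028), np.float64(57.23396493038046)), (np.float64(-36.01118720045393), np.float64(56.0200146475065))]
```

Emit:
carry_out(moves=[0,0,-0.12,-0.41,0.06,0,0,-0.21,-0.83,0.12,0,0,-0.28,-1.25,0.18,0,0,-0.32,-1.68,0.24,0,0,-0.33,-2.11,0.3,0,0,-0.32,-2.53,0.36,0,0,-0.29,-2.96,0.42,0,0,-0.22,-3.38,0.48,0,0,-0.14,-3.8,0.54,0,0,-0.03,-4.22,0.6,0,0,0.11,-4.62,0.66,0,0,0.27,-5.02,0.72])

```text
time: 8.93
tool_pos: [0.4765, 0.1103, 0.0193]
tool_rot: [-0.093, -0.7, -0.092, 0.702]
contact_force: [-3.6, -3.7, 1.9]
gripper_width: -0.0
```

```bash
python3 - <<'E'
from h import *
s=status.state();print(s['tool_pos'],s['contact_force'],s['joint_pos'])
for n in ('side','top'):cv2.imwrite(f"pics/{n}10.png",imaging.grab_frame(n)[:,:,::-1])
crop('pics/side10.png','pics/s14.png',230,190,150,120,5)
crop('pics/top10.png','pics/t14.png',265,200,190,120,4)
E
```

```text
[0.4765469  0.11027098 0.01927956] [-3.6054748  -3.73345094  1.87572325] [ 7.56468352e-02 -7.87951939e-02  2.06886481e+00 -9.19941110e-04
  1.15487636e+00  1.38470495e+00]
```

View pics/s14.png

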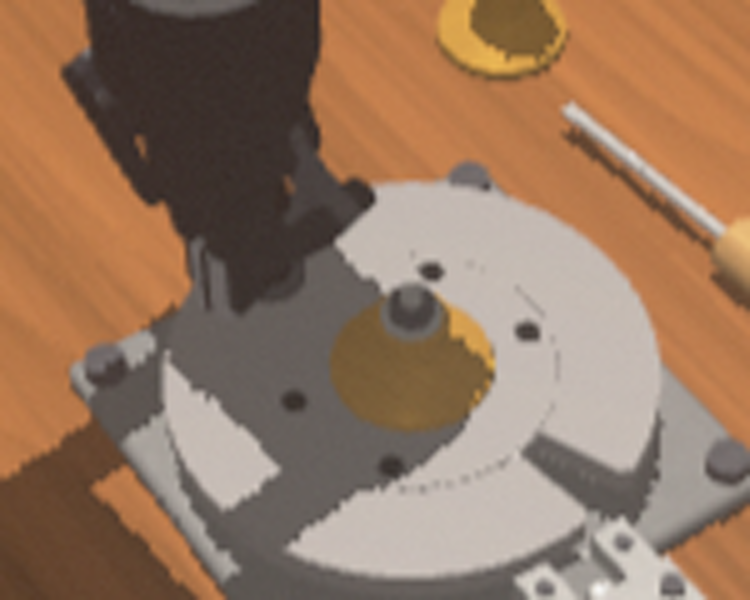

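View pics/t14.png

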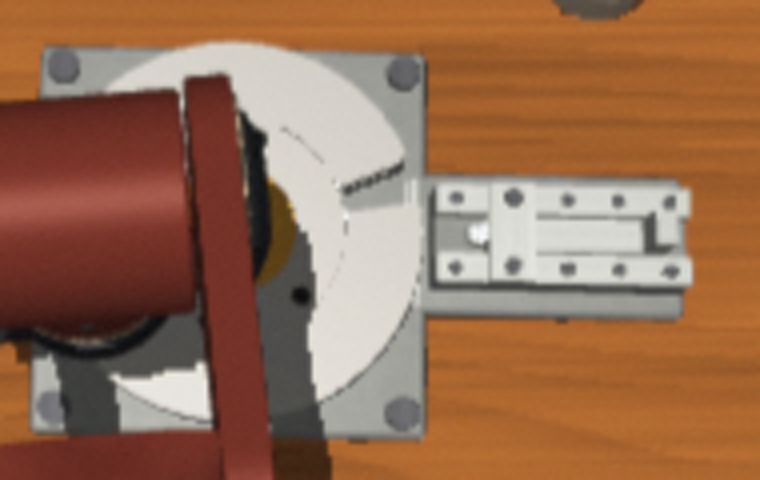

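```bash
python3 - <<'E'
from h import *
o=lambda x,y:(265+(x+.5)/4-.5,200+(y+.5)/4-.5)
print([ang('top',*o(*p)) for p in ((404,160),(417,204),(342,188),(350,210))])
print('bar axis',[ang('top',*o(*p),z) for p,z in (((480,234),.038),((513,198),.051),((513,266),.051),((455,198),.045),((455,267),.045),((669,203),.045),((669,270),.045),((662,231),.075))])
E
```

```text
[(np.float64(-68.71799251157904), np.float64(88.16238187423922)), (np.float64(-82.94900576948851), np.float64(88.4343265108649)), (np.float64(-70.34564122026008), np.float64(55.74363818540117)), (np.float64(-81.67014075764955), np.float64(56.65746859854436))]
bar axis [(np.float64(-91.40993727690818), np.float64(117.83037628116938)), (np.float64(-84.77706590786502), np.float64(132.62470186797165)), (np.float64(-98.70808442033234), np.float64(132.51068739459)), (np.float64(-82.83733073017466), np.float64(106.39694008252621)), (np.float64(-100.56188340780483), np.float64(106.4124257235668)), (np.float64(-87.17946525700971), np.float64(207.01429006540522)), (np.float64(-96.02865065460219), np.float64(206.41607520005846)), (np.float64(-92.25452968439991), np.float64(196.48153712700034))]
```

Emit:
carry_out(moves=[0,0,-0.06,-0.21,0.03,0,0,-0.12,-0.41,0.06,0,0,-0.17,-0.62,0.09,0,0,-0.21,-0.83,0.12,0,0,-0.25,-1.05,0.15,0,0,-0.28,-1.25,0.18,0,0,-0.3,-1.47,0.21,0,0,-0.32,-1.68,0.24,0,0,-0.32,-1.68,0.24])

```text
time: 9.78
tool_pos: [0.4922, 0.118, 0.0193]
tool_rot: [-0.009, -0.706, -0.009, 0.708]
contact_force: [-2.5, -1.8, 0.5]
gripper_width: -0.002
```

```bash
python3 - <<'E'
from h import *
s=status.state();print(s['tool_pos'],s['contact_force'],s['joint_pos'])
for n in ('side','top'):cv2.imwrite(f"pics/{n}11.png",imaging.grab_frame(n)[:,:,::-1])
crop('pics/side11.png','pics/s15.png',230,190,150,120,5)
crop('pics/top11.png','pics/t15.png',325,220,120,75,6)
E
```

```text
[0.49223842 0.11801102 0.01930474] [-2.48564247 -1.81226053  0.50067624] [ 8.81711877e-02 -3.78760073e-02  2.02985905e+00  2.69001083e-05
  1.15157855e+00  1.63454838e+00]
```

View pics/t15.png

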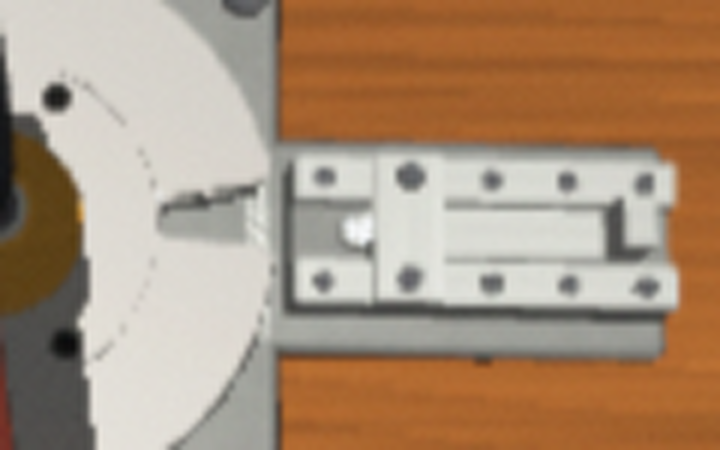

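```bash
python3 - <<'E'
from h import *
o=lambda x,y:(325+(x+.5)/6-.5,220+(y+.5)/6-.5)
print([ang('top',*o(*p)) for p in ((263,181),(273,247),(160,204),(160,235))])
for z in [.043]:
  for a in (-91.65-6.38,-91.65+6.38): # expected mouth corners aligned
    th=np.radians(a); u=proj('top',[O[0]+.09*np.cos(th),O[1]+.09*np.sin(th),z]); print((u-[325,220]+.5)*6-.5)
E
```

```text
[(np.float64(-81.79612550543763), np.float64(87.84133525459285)), (np.float64(-95.39215782373225), np.float64(89.9369815531136)), (np.float64(-84.28679873306041), np.float64(54.623293170787406)), (np.float64(-94.641356595291), np.float64(54.329981994239056))]
[272.00529834 260.03619951]
[272.15529284 196.99125668]
```

Emit:
carry_out(moves=[0,0,-0.03,-0.1,0.015,0,0,-0.06,-0.2,0.03,0,0,-0.09,-0.34,0.05,0,0,-0.09,-0.34,0.05])

```text
time: 10.22
tool_pos: [0.4962, 0.1192, 0.0194]
tool_rot: [0.01, -0.707, 0.01, 0.707]
contact_force: [-2.3, -1.9, -1.0]
gripper_width: -0.0
```

```bash
python3 - <<'E'
from h import *
s=status.state();print(s['tool_pos'],s['contact_force'],s['joint_pos'])
for n in ('side','top'):cv2.imwrite(f"pics/{n}12.png",imaging.grab_frame(n)[:,:,::-1])
crop('pics/side12.png','pics/s16.png',280,240,130,130,4)
crop('pics/top12.png','pics/t16.png',325,220,120,75,6)
E
```

```text
[0.49616479 0.11924141 0.0193733 ] [-2.25155871 -1.93505513 -0.96279484] [ 8.98342680e-02 -2.90529686e-02  2.02114573e+00  1.70352263e-04
  1.15010382e+00  1.68946618e+00]
```

View pics/t16.png

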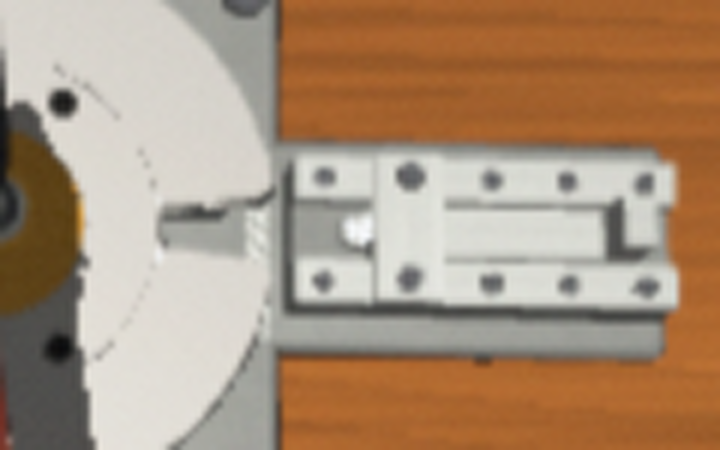

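View pics/s16.png

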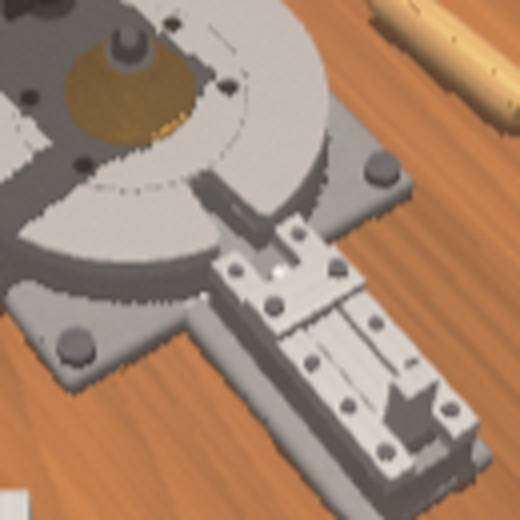

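The slot mouth corners now sit at crop (273,194) and (270,262). Aligned corners would be at (272,197) and (272,260), so the slot is true to well under 1 mm. I'll withdraw.

Emit:
carry_out(moves=[0,0,0,0.7,0,0,0,0,1.4,0,0,0,0,2.0,0,0,-3,0,2,0,0,-6,0,2,0,0,-9,0,2,0,0,-12,0,2,0,0,-14,0,2,0,0,-14,2,1.5,-0.12,0,-14,5,1,-0.24,0,-14,8,0.5,-0.36,0,-14,8,0.5,-0.36])

```text
time: 11.32
tool_pos: [0.4897, 0.036, 0.1605]
tool_rot: [0.118, 0.698, 0.116, -0.697]
contact_force: [-0.6, -0.7, 0.5]
gripper_width: -0.002
```

```bash
python3 - <<'E'
from h import *
from scipy.spatial.transform import Rotation as Ro
s=status.state();q=s['tool_rot'];R=Ro.from_quat([q[1],q[2],q[3],q[0]]).as_matrix()
print(s['tool_pos'],s['contact_force'],R)
t=np.array([.5079,-.1865,.16]); print(R.T@(t-s['tool_pos'])*100)
E
```

```text
[0.48971717 0.03598306 0.16052588] [-0.59790864 -0.69330597  0.48414963] [[ 0.00259719  0.32618785 -0.9453014 ]
 [-0.00193534 -0.94530118 -0.32619309]
 [-0.99999475  0.00267666 -0.00182385]]
[ 0.10036783 21.62431063  5.53851411]
```

Emit:
carry_out(moves=[0,0,2.5,0.6,-0.11,0,0,5,1.2,-0.22,0,0,7.5,1.9,-0.33,0,0,10,2.5,-0.44,0,0,12.5,3.2,-0.55,0,0,15,3.8,-0.66,0,0,17.5,4.5,-0.77,0,0,19.5,5,-0.88,0,0,21.6,5.5,-0.99,0,0,21.6,5.5,-1.1,0,0,21.6,5.5,-1.211,0,0,21.6,5.5,-1.211])

```text
time: 12.32
tool_pos: [0.5075, -0.1826, 0.1599]
tool_rot: [0.493, 0.507, 0.493, -0.507]
contact_force: [0.7, 0.0, 0.5]
gripper_width: 0.002
```

Emit:
carry_out(moves=[0,3,0,0,0,0,6,0,0,0,0,9,0,0,0,0,11.5,0,0,0,0,11.5,0,0,0,0,11.5,0,0,0])

```text
time: 12.82
tool_pos: [0.5064, -0.1816, 0.0436]
tool_rot: [-0.491, -0.507, -0.494, 0.508]
contact_force: [0.5, -1.3, 0.3]
gripper_width: -0.003
```

```bash
python3 - <<'E'
from h import *
s=status.state();print(s['tool_pos'],s['tool_rot'],s['contact_force'])
for n in ('side','top'):cv2.imwrite(f"pics/{n}13.png",imaging.grab_frame(n)[:,:,::-1])
crop('pics/side13.png','pics/s17.png',300,230,150,150,4)
crop('pics/top13.png','pics/t17.png',325,200,130,100,5)
E
```

```text
[ 0.50636688 -0.18160297  0.04361006] [-0.4914839  -0.50710792 -0.49356358  0.50762203] [ 0.53875739 -1.25648593  0.30246298]
```

View pics/s17.png

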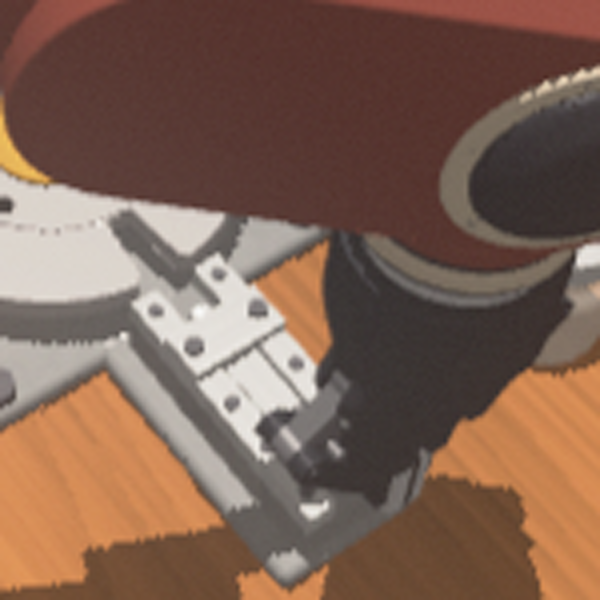

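View pics/t17.png

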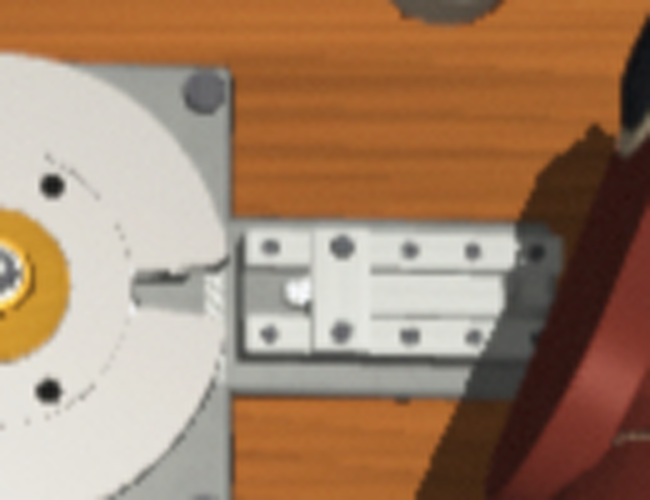

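Emit:
carry_out(moves=[0,0.8,0,0,0,0,1.6,0,0,0,0,2.4,0,0,0,0,2.9,0,0,0,0,2.9,0,0,0])

```text
time: 13.33
tool_pos: [0.5062, -0.1822, 0.0139]
tool_rot: [-0.492, -0.507, -0.494, 0.507]
contact_force: [0.1, 0.2, -0.3]
gripper_width: 0.003
```

```bash
python3 - <<'E'
from h import *
s=status.state();print(s['tool_pos'],s['tool_rot'],s['contact_force'])
for n in ('side',):cv2.imwrite(f"pics/{n}14.png",imaging.grab_frame(n)[:,:,::-1])
crop('pics/side14.png','pics/s18.png',340,300,90,80,8)
p=s['tool_pos']
for d in ([-.011,-.011],[.011,-.011],[-.013,.011]): print(((proj('side',p+[*d,.041])-[340,300]+.5)*8-.5))
E
```

```text
[ 0.50621978 -0.18217124  0.0139121 ] [-0.49186029 -0.50666097 -0.49392923  0.50734803] [ 0.06941325  0.22761171 -0.25587792]
[430.0256925  543.78522424]
[516.17621356 481.79205184]
[346.03512424 463.55402281]
```

View pics/s18.png

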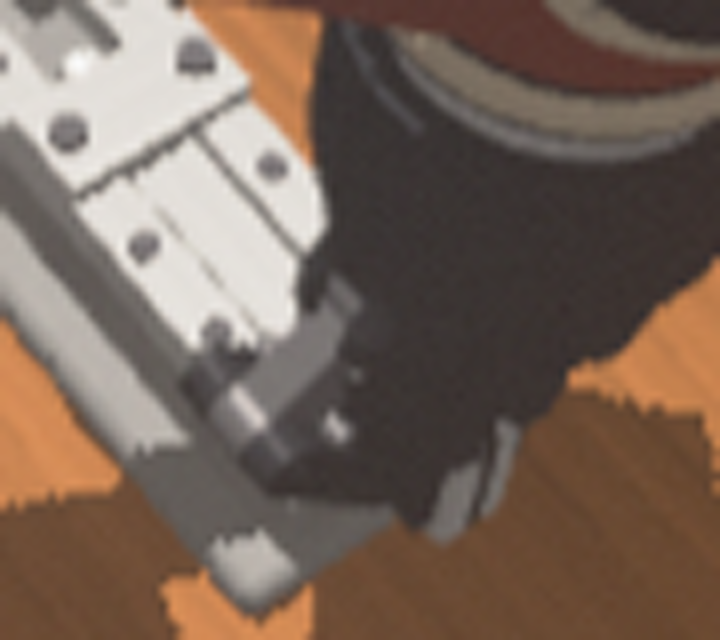

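Emit:
carry_out(moves=[0,0.4,0,0,0,0,0.4,0,-0.4,0,0,0.4,0,-0.8,0,0,0.4,0,-1.2,0,0,0.4,0,-1.6,0,0,0.4,0,-2,0,0,0.4,0,-2.4,0,0,0.4,0,-2.8,0,0,0.4,0,-3.2,0,0,0.4,0,-3.6,0,0,0.4,0,-4,0,0,0.4,0,-4,0])

```text
time: 14.38
tool_pos: [0.5087, -0.142, 0.0118]
tool_rot: [0.493, 0.507, 0.493, -0.507]
contact_force: [-0.7, -0.3, 0.6]
gripper_width: 0.004
```

```bash
python3 - <<'E'
from h import *
s=status.state();print(s['tool_pos'],s['tool_rot'],s['contact_force'])
for n in ('side','top'):cv2.imwrite(f"pics/{n}15.png",imaging.grab_frame(n)[:,:,::-1])
crop('pics/side15.png','pics/s19.png',310,270,120,110,6)
crop('pics/top15.png','pics/t19.png',325,210,130,90,6)
E
```

```text
[ 0.50868426 -0.14201175  0.01180745] [ 0.49298871  0.50702286  0.49313651 -0.50666195] [-0.72404702 -0.3372836   0.57433221]
```

View pics/s19.png

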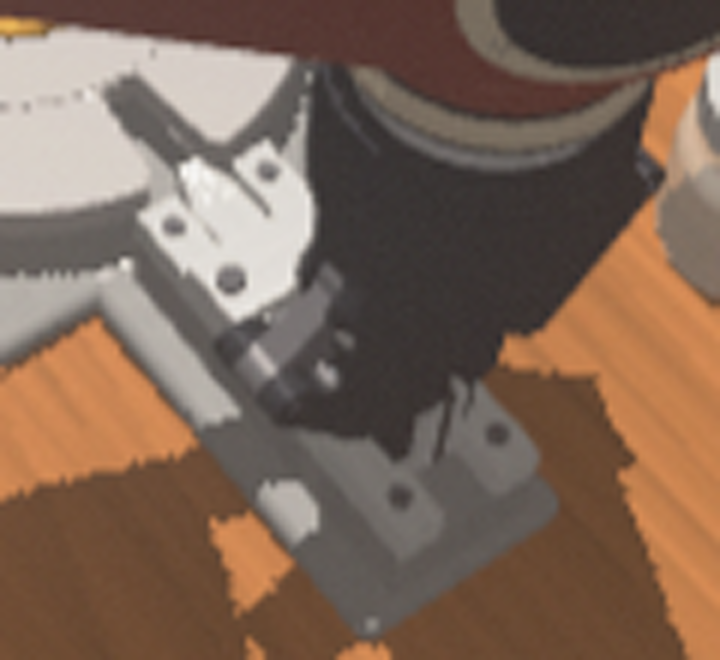

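View pics/t19.png

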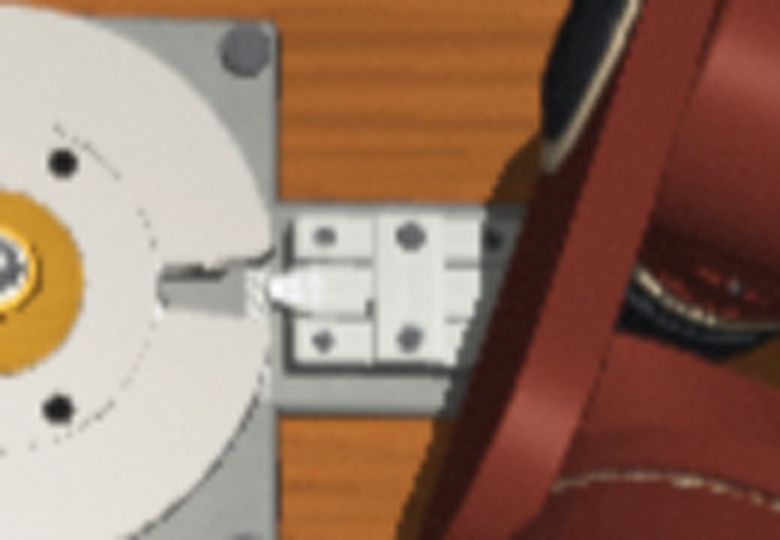

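The bar nose, at top crop (275,289), is right at the slot mouth and centred. I'll keep pushing.

Emit:
carry_out(moves=[0,0,0,-0.3,0,0,0,0,-0.6,0,0,0,0,-0.9,0,0,0,0,-1.2,0,0,0,0,-1.5,0,0,0,0,-1.8,0,0,0,0,-2.1,0,0,0,0,-2.4,0,0,0,0,-2.4,0])

```text
time: 15.23
tool_pos: [0.5092, -0.118, 0.0117]
tool_rot: [0.493, 0.507, 0.493, -0.507]
contact_force: [0.2, 0.1, 0.3]
gripper_width: -0.002
```

Emit:
carry_out(moves=[0,0,0,-0.15,0,0,0,0,-0.3,0,0,0,0,-0.3,0])

```text
time: 15.48
tool_pos: [0.5094, -0.1156, 0.0118]
tool_rot: [0.493, 0.507, 0.493, -0.507]
contact_force: [0.1, -0.6, -0.6]
gripper_width: 0.005
```

```bash
python3 - <<'E'
from h import *
s=status.state();print(s['tool_pos'],s['tool_rot'],s['contact_force'])
for n in ('side','top'):cv2.imwrite(f"pics/{n}16.png",imaging.grab_frame(n)[:,:,::-1])
crop('pics/side16.png','pics/s20.png',310,270,120,110,6)
crop('pics/top16.png','pics/t20.png',325,210,130,90,6)
E
```

```text
[ 0.50939296 -0.11560893  0.01175285] [ 0.49294936  0.50701291  0.4929733  -0.50686897] [ 0.08630027 -0.62927527 -0.56128645]
```

View pics/s20.png

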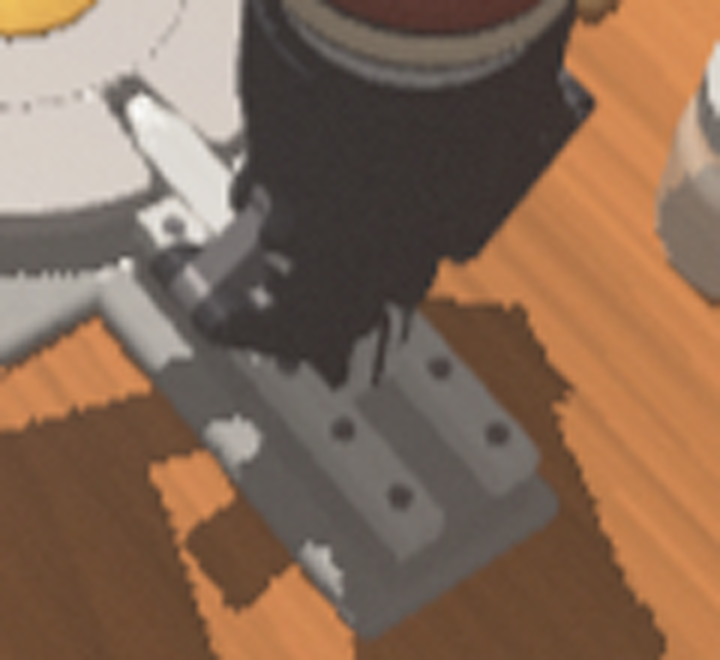

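View pics/t20.png

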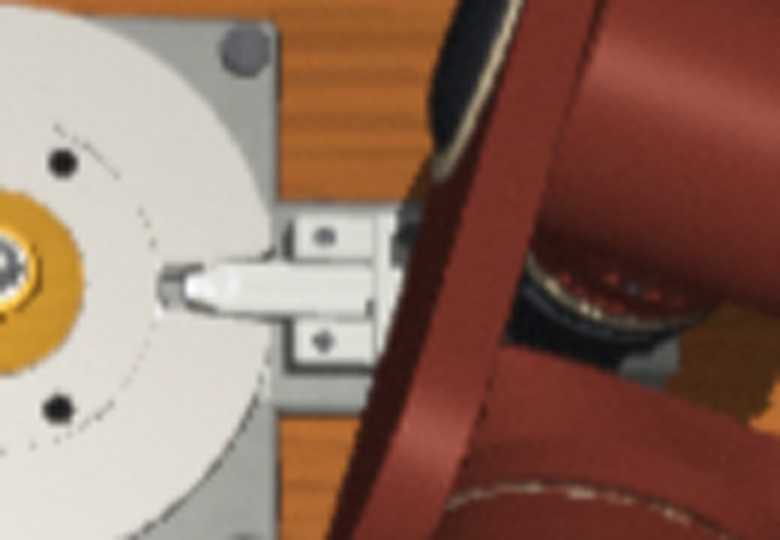

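Emit:
carry_out(moves=[0,0,0,-0.05,0,0,0,0,-0.1,0,0,0,0,-0.15,0,0,0,0,-0.15,0])

```text
time: 15.92
tool_pos: [0.5094, -0.1144, 0.0118]
tool_rot: [-0.493, -0.507, -0.493, 0.507]
contact_force: [0.0, -1.6, -0.3]
gripper_width: 0.003
```

Emit:
carry_out(moves=[0,0,0,-0.05,0,0,0,0,-0.1,0,0,0,0,-0.1,0])

```text
time: 16.17
tool_pos: [0.5095, -0.1138, 0.0118]
tool_rot: [-0.493, -0.507, -0.493, 0.507]
contact_force: [-0.2, -3.2, -1.2]
gripper_width: -0.003
```

Emit:
carry_out(moves=[0,0,0,-0.05,0,0,0,0,-0.1,0,0,0,0,-0.1,0])

```text
time: 16.42
tool_pos: [0.5095, -0.1138, 0.0119]
tool_rot: [-0.494, -0.506, -0.492, 0.508]
contact_force: [-0.1, -7.9, -0.4]
gripper_width: -0.002
```

Emit:
carry_out(moves=[0,0,0,-0.05,0,0,0,0,-0.1,0,0,0,0,-0.1,0])

```text
time: 16.67
tool_pos: [0.5095, -0.1138, 0.012]
tool_rot: [-0.494, -0.506, -0.492, 0.508]
contact_force: [-1.0, -10.7, -0.8]
gripper_width: -0.005
```

The bar has stopped: TCP y stays at -0.1138 (expected -0.1135) while the force climbs to 11 N, so it is home. I'll draw clear.

Emit:
carry_out(moves=[0,0,0,0.5,0,0,0,0,1.2,0,0,0,0,2,0,0,0,0,3,0,0,-3,0,3,0,0,-6,0,3,0,0,-9,0,3,0,0,-12,0,3,0,0,-15,0,3,0,0,-18,0,3,0,0,-21,0,3,0,0,-21,0,3,0])

```text
time: 17.67
tool_pos: [0.5119, -0.1431, 0.2298]
tool_rot: [0.497, 0.509, 0.489, -0.505]
contact_force: [1.4, -0.8, 1.5]
gripper_width: -0.001
```

Emit:
carry_out(moves=[0,-1,0,3,0,0,-2,0,6,0,0,-2,0,9,0,0,-2,0,12,0,0,-2,0,15,0,0,-2,0,18,0,0,-2,0,18,0])

```text
time: 18.25
tool_pos: [0.5024, -0.326, 0.2407]
tool_rot: [-0.492, -0.508, -0.492, 0.509]
contact_force: [-0.6, 0.4, -0.2]
gripper_width: -0.004
```

```bash
python3 - <<'E'
from h import *
s=status.state();print(s['time'],s['tool_pos'],s['contact_force'])
for n in ('side','top'):cv2.imwrite(f"pics/{n}17.png",imaging.grab_frame(n)[:,:,::-1])
crop('pics/top17.png','pics/t21.png',325,210,130,90,6)
E
```

```text
18.25 [ 0.50244568 -0.32597536  0.24067598] [-0.63955454  0.40009257 -0.17268076]
```

View pics/side17.png

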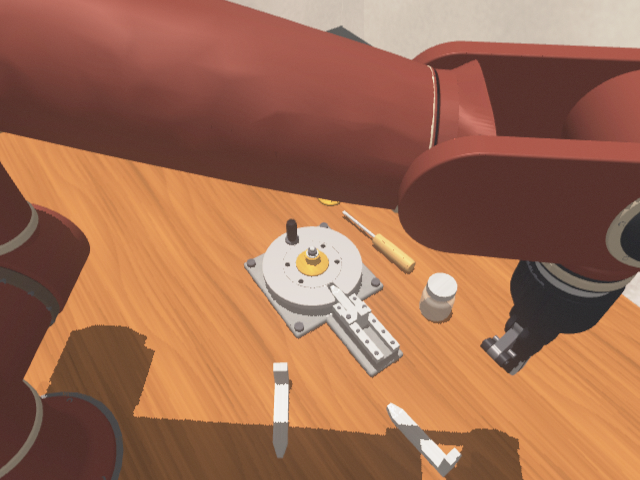

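View pics/top17.png

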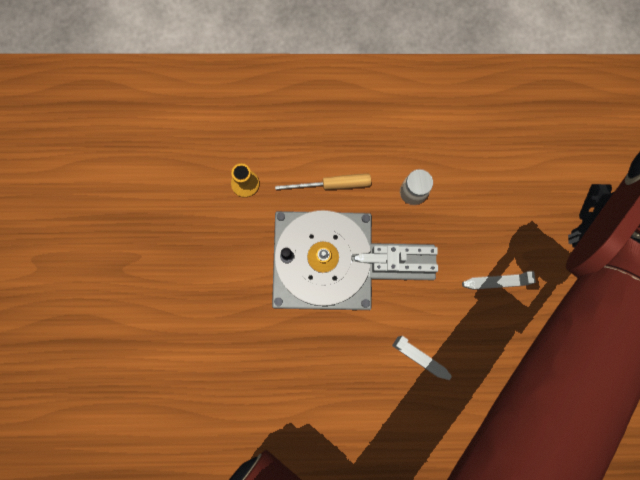

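View pics/t21.png

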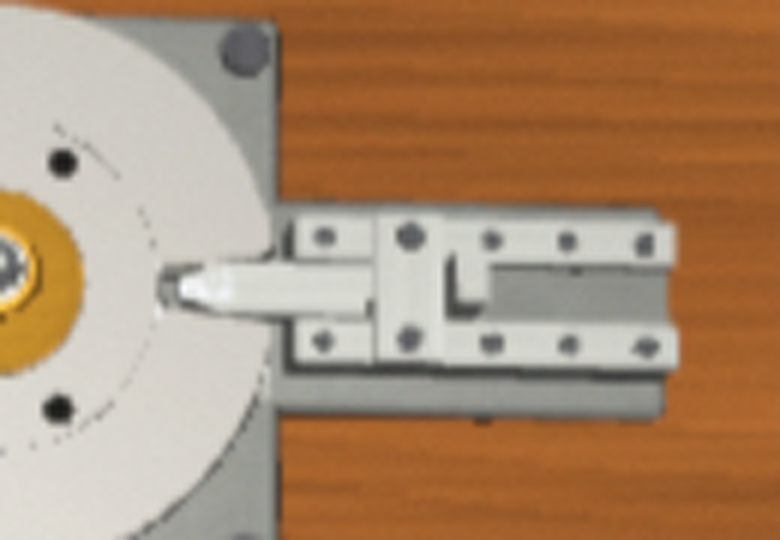

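```bash
python3 - <<'E'
from h import *
o=lambda x,y:(325+(x+.5)/6-.5,210+(y+.5)/6-.5)
print('tab rear',ang('top',*o(491,285),.075),'tab front',ang('top',*o(457,275),.075),'nose',ang('top',*o(180,289),.040))
E
```

```text
tab rear (np.float64(-92.57812575654252), np.float64(152.94666887927033)) tab front (np.float64(-91.49651988353918), np.float64(142.55337926564468)) nose (np.float64(-91.96344614658076), np.float64(60.754035636399344))
```

The tab's rear face is 153 mm from the axis (152 expected) and its front is at 142.5 mm, against the strap at 142 mm. The nose is at 61 mm (60 expected). The jar, cup and screwdriver are unmoved, so I'll hand the job in.

```bash
python3 -c "
from plant import workorder
print(workorder.job_done())"
```

```text
the job is handed in; nothing more can be done
None
```

The turntable is locked and the job is handed in at about 18 s. `job_done()` gives no verdict, so the result below rests on my own checks.

- **What I did:** I turned the disc about 183° by pushing its handle with the shut fingertips, at about 4–5 N, until the slot faced the bar. I then pushed the bar by its tab until it stopped against the strap (force rising to 11 N with no further travel), and drew clear.
- **Bar position:** In the last top picture the tab's rear face is 153 mm from the axis (152 mm specified), the tab's front is at the strap, and the nose is 61 mm from the axis. That agrees with fully home to within the camera error.
- **Surroundings:** The jar, candle cup and screwdriver are at the same pixels as at the start. The candle cup is mostly hidden by the arm in the last side picture, so I judged it from the top one. The two loose look-alike bars were not touched.
- **What disagreed:** In the pictures the fingertips stood about 41 mm above the reported TCP height, although `manip.tcp_to_tips` puts them 8 mm below it. I set the working heights from the pictures, and lowering the TCP past the level where the stated tips would have touched the disc gave no contact. The side camera also placed points about 3–4 mm off the top camera in x.

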